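Pack out the comb-gluing jig and hold the key tight

TASK

A freshly glued marbling comb sits on the sprung cradle of the wooden jig. Stand the spacer that suits the gap (it drops in freely, yet leaves a slot narrow enough for the key to close) upright on the jig's floor, centred between the fixed stop and the cradle's face, and let go of it; then lower the tapered key upright between spacer and cradle, sloped side to the cradle, and press it down by feel until all play is gone, stop, spacer, key and cradle are firmly in contact, and the cradle has given way by about 3 mm without the key standing on the floor. Finish while still gripping the key and holding it there (do not let go), and leave the mug, the paint jar and the brush jar alone.

Things in the scene. Friction and masses are not known exactly. Their poses are not given: they have to be found in the camera images.
- jig: Fixed wooden gluing jig: plywood base 150 (x) x 240 (y) mm, 15 mm thick; its top is the jig's floor (z = 15 mm). Origin on the bench under the middle of the fixed stop's inner face; +y points from the stop across the gap to the cradle, z up. The gap is open at both x ends.
- stop: The jig's fixed wooden stop, axes as the jig: 26 mm wide (x), 35 mm deep (y -35 to 0), 82 mm high; its inner face at y = 0 is vertical. A low foot (100 mm wide in x, 20 mm high) also ends at y = 0. Origin on the jig's floor at the foot of the inner face.
- mount: Fixed aluminium mount of the comb cradle, on the jig's floor with the jig's axes at x = 0, y different each time. Origin on the jig's floor at the foot of the cradle's sloped face with the cradle at rest: its y in the jig frame is the gap width at the floor (12.5 to 30 mm).
- cradle (a joint): Travel of the sprung wooden cradle along jig +y, away from the stop, in m: 0 at rest, 0.012 at its end; preload 2 N, then 0.9 N per mm. Its face, 44 mm wide and 55 mm high, leans away from the stop by 1 in 4: 4 mm of key descent move it 1 mm. A comb bar 140 mm long (x) with steel teeth lies on it 46 mm behind the face's foot, top 75 mm above the floor.
- spacer10: Loose plain beech spacer plate, 10 mm thick (its y), 36 mm wide (x), 85 mm tall, standing upright on the bench; origin at the centre of its underside. The three spacers (10, 16 and 22 mm) look alike but for thickness and their places are swapped at random. It suits the gap if it leaves about 2 to 9 mm at the floor.
- spacer16: Loose plain beech spacer plate, 16 mm thick (its y), 36 mm wide (x), 85 mm tall, standing upright on the bench; origin at the centre of its underside. The three spacers (10, 16 and 22 mm) look alike but for thickness and their places are swapped at random. It suits the gap if it leaves about 2 to 9 mm at the floor.
- spacer22: Loose plain beech spacer plate, 22 mm thick (its y), 36 mm wide (x), 85 mm tall, standing upright on the bench; origin at the centre of its underside. The three spacers (10, 16 and 22 mm) look alike but for thickness and their places are swapped at random. It suits the gap if it leaves about 2 to 9 mm at the floor.
- key: Loose beech key standing on its toe, 44 mm wide (x), 100 tall. Origin: bottom edge of the flat vertical face, mid-width. Flat face at y = 0 looks to -y; toe 14 mm thick (y 0 to 14); the face to +y slopes 1 in 4 to 29 mm thick at 60 mm height, then a straight head 29 thick. Its slope fits the cradle's. Grip the head across the 44 mm; move it towards the stop until it presses the spacer there.
- mug: Blue ceramic mug, 80 mm across, 90 mm tall, origin at the centre of its underside. Leave alone.
- paint_jar: Small yellow paint jar with a brass lid, 52 mm across, 60 mm tall, origin at the centre of its underside. Leave alone.
- brush_jar: Glass jar 68 mm across, 85 mm tall, with two brushes standing up to 200 mm; origin at the centre of its underside. Leave alone.

How it is judged:
By the outcome, as a careful person would: the job done as asked, in the order asked, and still so for the second after the job is handed in, while the arm keeps its last pose, push and grip.
It also fails if it takes over 51 s, if anything falls off the work surface, if the arm or the gripper's body presses on something with over 40 N, if the wrist force passes 120 N, or if a joint passes its speed limit or range.

ROBOT

A 7-joint arm with a two-finger parallel gripper is mounted at the origin on the work surface. World frame = base frame: x ahead of the robot, y to its left, z up, the work surface at z = 0. Lengths are in m, angles in rad, forces in N, time in s.
With the tool pointing down it reaches from about 0.4 to 0.85 m from the base axis. Payload 4.5 kg.
Tool frame: the origin (TCP) lies where the fingers leave the gripper's body, on its centre line; the fingertips stand 64 mm ahead of it and the grasp point (between the pads) lies 45 mm ahead of it; z points along the fingers, y is the line along which they close (so a half turn about z gives the same grasp; the last joint's range is limited). The gripper opens to 88 mm and grips with 3 to 60 N. Pads are 18 mm wide; open, the fingers measure 123 mm over their backs; the gripper's body (75 mm by 187 mm) begins 45 mm behind the grasp point.
Start: joints at [1.331, 0.689, -0.195, 1.565, 0.157, 0.902, -0.215], TCP at [0.169, -0.602, 0.303] pointing down, gripper open.
Joint ranges: [-3.01, 3.01], [-0.46, 2.08], [-1.47, 1.51], [0.13, 2.56], [-1, 4.14], [0.04, 2.09], [-2.66, 2.66]. Speed limits (rad/s): [2.57, 2.57, 3.14, 3.14, 3.14, 3.14, 3.14].

INTERFACE

Orientations are given as a unit quaternion [x, y, z, w].
In Python, from plant import r gives the robot as it stands.
- The arm moves only by the tool play_rows, never from a script. Its arguments are lists of equal length, an entry for each row: "translation": the shift along the tool's x, y, z in m, a list of three; "delta_rot": the turn, a rotation vector about the tool's x, y, z in degrees, a list of three; "grip": the opening, from -1 (shut) to 1 (fully open). In form: {"translation": [[x, y, z], ...], "delta_rot": [[rx, ry, rz], ...], "grip": [grip, ...]}. A call has 1 to 20 rows; each row shifts and turns the commanded pose from where the row before left it, along the tool's axes as they then stand; what a row does not reach is not made up. A row lasts 1/8 s, in which the tool goes at most 62.5 mm and 10.7 degrees, less where a joint would pass 70% of its speed; a pose out of reach is approached as far as the arm can. A call with a gripper value outside its range is refused whole. The fingers move at their own pace and stop on an object; "squeeze" is the grip in N (left out, the last holds). Time passes only in rows, so rows that do not move let the fingers close. It gives the time, the measured TCP pose, the force, the opening and the grip force at its end, in the units of the state.
- r.get_state(): the state, without advancing time (a new reading comes with each control period).
- r.snapshot(name): name is "scene" or "top"; returns the picture (480x640x3 uint8, blue, green, red); there is no depth.
- r.get_calibration(name): a dict with "intrinsics" (3x3 intrinsics, pixels), "k1" (the pictures are not rectified: a ray, as slopes to the right and down, at radius r is drawn at 1 + k1 r^2 times it, then the intrinsics apply), "eye" and "rotation" of the camera in the world. Camera axes: x right, y up, looking along -z (the intrinsics and any distortion apply to the point x, -y, -z); pixel columns grow to the right and rows downward; lengths in m; the calibration is good to about 2 mm. A picture is of the moment at which its call begins. get_calibration takes no time and is no camera call.
- r.finish_job(): hands the job in; it is judged then, once.
Trained networks look in the newest picture that a camera, given by its name, has taken for a name from the list of things; names that differ only in an ending like _2 or _b are one class to them, and where a whole thing is asked for, a point or a joint stands for the part that bears it (a point fixed in the world has none). Each returns a list of dicts, best first, with "confidence" (0 to 1); they miss things now and then, are a little off and sometimes report something else, mostly with a low value. They report only what shows in the picture. A call takes as long as a camera call.
- r.look_for(camera, target): "point" ([x, y, z] in m, in world coordinates, good to about 4 mm: the middle of the surface that is visible of it).
- r.silhouettes(camera, target): "pixels" (480x640 bool, what is visible of it).
The state is a dict: "clock": time; "q": joint angles; "qd": joint speeds; "joint_torque": joint torques, N m; "tool_pos": TCP position; "eef_rot": TCP orientation; "contact_force": force on the tool from outside, world axes, zero at the start; "moment": the same for the moment, N m; "opening": opening from 0.0 (shut) to 1.0 (fully open); "finger_force": force on a finger pad.
Only numpy, scipy, OpenCV 4.12 (cv2) and the standard library are available. Lean on these libraries where they do the work, as an engineer would, in place of code of your own. Each camera call takes 0.05 s, during which the arm holds its last target. There are 200 camera calls.

## Working session

There is one attempt and no reset: what is moved stays moved. The work goes in short steps, Python scripts to look and compute and a tool call to move; the robot and the scene stay as the last step left them, time stands still between calls to the robot, and variables do not carry over. Pictures are saved under pics/ and viewed, at most 10 in all, crops included, and the job is handed in when it is done.

Besides the shell and the picture viewer there is one more tool, called by a JSON object that holds its "method" and its "body", one argument or row to a line. play_rows: Moves the arm, as the interface text tells. Its arguments: {"type":"object","properties":{"translation":{"type":"array","items":{"type":"array","items":{"type":"number"}}},"delta_rot":{"type":"array","items":{"type":"array","items":{"type":"number"}}},"grip":{"type":"array","items":{"type":"number"}},"squeeze":{"type":"number"}},"required":["translation","delta_rot","grip"]}

```bash
ls; mkdir -p pics; python3 - <<'E'
from plant import r
import cv2,numpy as np
for c in("scene","top"):
    cv2.imwrite(f"pics/{c}0.png",r.snapshot(c))
    k=r.get_calibration(c);print(c,k)
    for t in("jig","stop","mount","cradle","spacer10","spacer16","spacer22","key","mug","paint_jar","brush_jar"):
        print(t,[(np.round(d["point"],4).tolist(),round(d["confidence"],2)) for d in r.look_for(c,t)[:4]])
print(r.get_state())
E
```

```text
pics
scene {'intrinsics': array([[471.13835108,   0.        , 318.91280876],
       [  0.        , 471.13835108, 236.77874871],
       [  0.        ,   0.        ,   1.        ]]), 'k1': 0.042245382263930355, 'eye': array([ 1.17990091, -0.18065699,  0.68274136]), 'rotation': array([0.30817289, 0.21217508, 0.52204487, 0.76647268])}
jig []
stop [([0.5608, -0.0228, 0.0505], 0.72), ([0.539, 0.386, 0.0543], 0.52)]
mount [([0.5919, 0.0729, 0.0716], 0.56)]
cradle [([0.5914, 0.0649, 0.0798], 0.81)]
spacer10 [([0.5394, 0.3923, 0.0534], 0.88), ([0.4683, 0.3276, 0.0521], 0.69), ([0.4903, 0.2623, 0.0509], 0.65)]
spacer16 [([0.5394, 0.3923, 0.0534], 0.88), ([0.4683, 0.3276, 0.0521], 0.69), ([0.4903, 0.2623, 0.0509], 0.65)]
spacer22 [([0.5394, 0.3923, 0.0534], 0.88), ([0.4683, 0.3276, 0.0521], 0.69), ([0.4903, 0.2623, 0.0509], 0.65)]
key [([0.5174, -0.2965, 0.0774], 0.81)]
mug [([0.7362, 0.1963, 0.0562], 0.58)]
paint_jar [([0.7794, 0.0595, 0.0515], 0.81)]
brush_jar [([0.7536, -0.195, 0.0604], 0.88), ([0.516, -0.2984, 0.078], 0.72), ([0.779, 0.0621, 0.0497], 0.3)]
top {'intrinsics': array([[464.256
[... 1162 characters left out ...]
7,  0.68910215, -0.19456413,  1.56529926,  0.15730268,
        0.90248628, -0.21508345]), 'qd': array([ 5.23512649e-04, -1.72166647e-03, -1.30664425e-04,  6.56617723e-05,
        1.00151680e-03, -3.28141834e-04,  1.45340831e-04]), 'joint_torque': array([-2.26703349e-05, -5.27496207e+01, -1.26729425e+00, -1.53744578e+01,
       -5.19609544e-02, -7.84939803e-04,  4.37755261e-05]), 'tool_pos': array([ 0.16902772, -0.60173295,  0.30274066]), 'eef_rot': array([9.90640642e-01, 1.36495846e-01, 9.23312176e-07, 4.39403531e-05]), 'contact_force': array([-0.94199806, -0.09796461,  0.85456099]), 'moment': array([-0.00673447,  0.04404247,  0.02134865]), 'finger_force': 0.0, 'opening': 0.9969962206654134}
```

View pics/scene0.png

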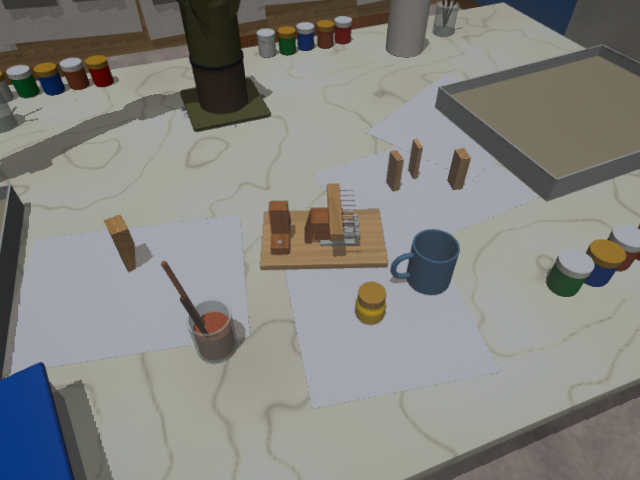

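View pics/top0.png

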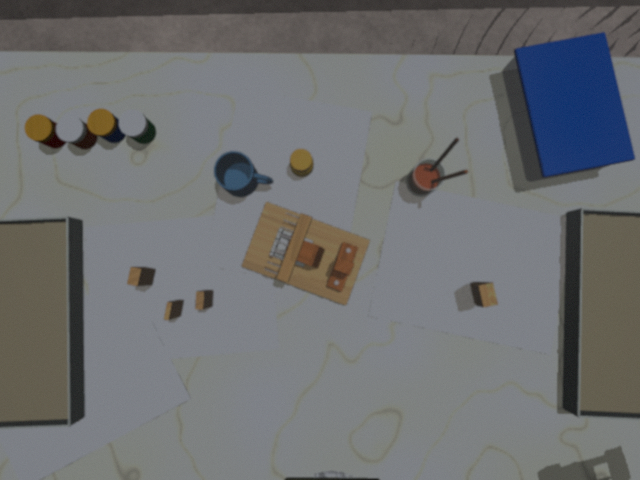

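The pictures show the jig in the middle (top view ~(306,253)), turned by roughly 15°. The three spacers are at left, at (141,277), (174,311) and (204,300). The key is at (484,294), and the brush jar, paint jar and mug are above the jig. Next I'll fit the poses to silhouettes.

```bash
cat > h.py <<'E'
import numpy as np,cv2
from scipy.spatial.transform import Rotation as R
from scipy.optimize import minimize
from plant import r
CAL={c:r.get_calibration(c) for c in("scene","top")}
def proj(c,P):
    k=CAL[c];p=(np.atleast_2d(P)-k["eye"])@R.from_quat(k["rotation"]).as_matrix()
    s=np.c_[p[:,0]/-p[:,2],-p[:,1]/-p[:,2]];s=s*(1+k["k1"]*(s**2).sum(1,keepdims=True))
    K=k["intrinsics"];return s*K[0,0]+K[:2,2]
def box(x0,x1,y0,y1,z0,z1):
    return np.array([[x,y,z] for x in(x0,x1) for y in(y0,y1) for z in(z0,z1)])*1e-3
def place(P,x,y,yaw,z=0):
    return P@R.from_euler("z",yaw).as_matrix().T+[x,y,z]
def spacer(t): return box(-18,18,-t/2,t/2,0,85)
KEY=np.array([[x,y,z] for x in(-22,22) for y,z in((0,0),(14,0),(29,60),(29,100),(0,100))])*1e-3
def unproj(c,uv,z):
    k=CAL[c];f=lambda xy:((proj(c,[*xy,z])[0]-uv)**2).sum()
    return minimize(f,[.55,0.1],method="Nelder-Mead",options=dict(xatol=1e-5,fatol=1e-5)).x
def render(c,P,S=4):
    m=np.zeros((480*S,640*S),np.uint8)
    h=cv2.convexHull(((proj(c,P)+.5)*S-.5).round().astype(np.int32))
    cv2.fillConvexPoly(m,h,255);return cv2.resize(m,(640,480),interpolation=cv2.INTER_AREA)/255.
def fit(P,masks,x0,cams=("scene","top")):
    # x,y,yaw + image shift of each camera is ignored
    def cost(v):
        return sum(np.abs(render(c,place(P,*v))-masks[c]).sum()/masks[c].sum() for c in cams)
    best=None
    for yaw in x0[2]:
        s=np.array([x0[0],x0[1],yaw]);sim=np.vstack([s,s+[.008,0,0],s+[0,.008,0],s+[0,0,.25]])
        o=minimize(cost,s,method="Nelder-Mead",options=dict(initial_simplex=sim,xatol=1e-4,fatol=1e-4))
        if best is None or o.fun<best.fun:best=o
    return best
E
python3 - <<'E'
from h import *
D={}
for c in CAL:
    r.snapshot(c)
    for t in("spacer10","key","jig","stop","cradle","mount"):
        for i,d in enumerate(r.silhouettes(c,t)):
            ys,xs=np.nonzero(d["pixels"]);print(c,t,i,round(d["confidence"],2),len(xs),round(xs.mean(),1),round(ys.mean(),1))
            D[f"{c}_{t}_{i}"]=d["pixels"]
np.savez("m0.npz",**D)
im=cv2.imread("pics/scene0.png")[175:275,250:400];im2=cv2.imread("pics/top0.png")[195:310,235:380]
a=cv2.resize(im,(750,500),interpolation=cv2.INTER_CUBIC);cv2.imwrite("pics/c1.png",a)
cv2.imwrite("pics/c2.png",cv2.resize(im2,(725,575),interpolation=cv2.INTER_CUBIC))
E
```

```text
scene spacer10 0 0.92 642 458.3 168.6
scene spacer10 1 0.86 495 394.7 169.8
scene spacer10 2 0.81 386 415.2 158.6
scene key 0 0.6 908 121.8 239.9
scene key 1 0.53 353 415.1 159.2
scene key 2 0.36 2880 429.5 261.3
scene jig 0 0.65 5467 317.7 241.9
scene stop 0 0.94 998 279.2 226.6
scene cradle 0 0.82 1566 325.9 217.8
scene mount 0 0.65 2231 331.6 221.5
top spacer10 0 0.9 318 204.1 299.2
top spacer10 1 0.76 488 140.8 276.2
top spacer10 2 0.51 323 173.5 309.6
top key 0 0.56 492 483.3 294.1
top stop 0 0.83 768 342.5 266.8
top stop 1 0.34 317 204.1 299.2
top cradle 0 0.74 1365 299.9 250.7
top mount 0 0.94 1830 295.1 249.6
```

View pics/c1.png

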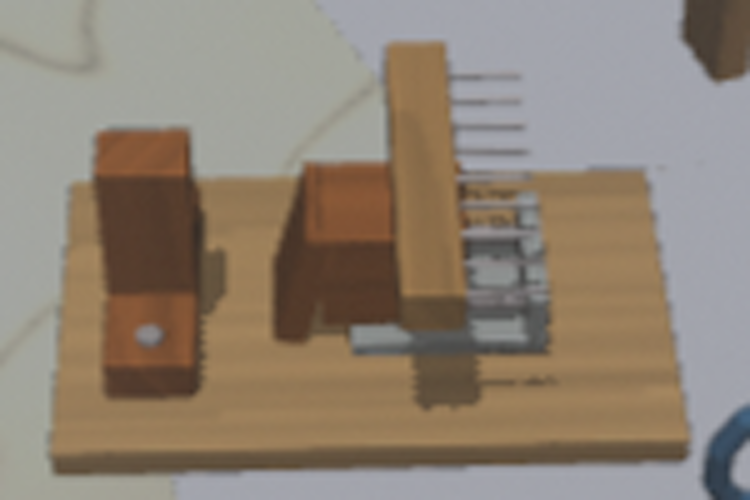

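View pics/c2.png

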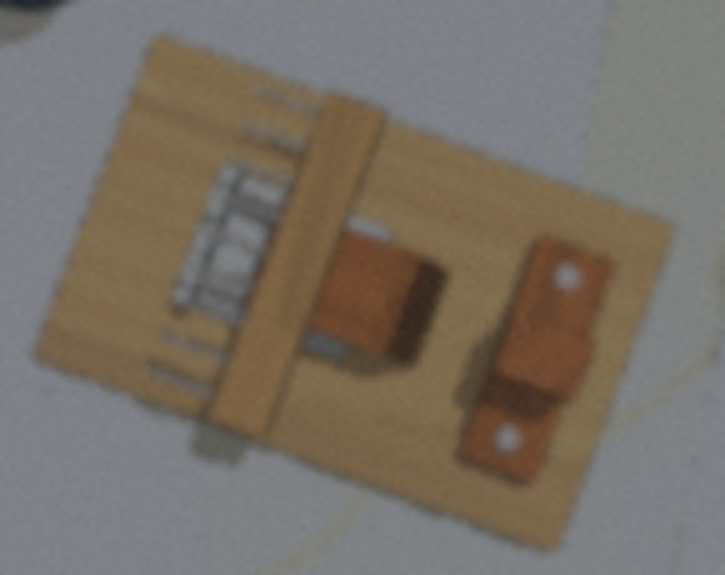

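```bash
python3 - <<'E'
from h import *
D=np.load("m0.npz")
u=lambda x,y,z:unproj("top",np.array([235+(x+.5)/5-.5,195+(y+.5)/5-.5]),z)
cs=[u(155,35,.015),u(675,225,.015),u(555,550,.015),u(38,355,.015)]
print(np.round(cs,4));e=cs[0]-cs[1];e2=cs[3]-cs[2];ex=cs[1]-cs[2]
print("yaw",[np.degrees(np.arctan2(-v[0],v[1])) for v in(e,e2)],np.degrees(np.arctan2(ex[1],ex[0])),np.linalg.norm(e),np.linalg.norm(ex))
def stopmask(c,v):
    return np.maximum(render(c,place(box(-13,13,-35,0,15,97),*v)),render(c,place(box(-50,50,-35,0,15,35),*v)))
for cams in(("scene","top"),("top",),("scene",)):
    cost=lambda v:sum(np.abs(stopmask(c,v)-D[f"{c}_stop_0"]).sum()/D[f"{c}_stop_0"].sum() for c in cams)
    s=np.array([.55,0,-.35]);sim=np.vstack([s,s+[.008,0,0],s+[0,.008,0],s+[0,0,.1]])
    o=minimize(cost,s,method="Nelder-Mead",options=dict(initial_simplex=sim,xatol=1e-4,fatol=1e-4));print("stop",cams,o.x,np.degrees(o.x[2]),o.fun)
    if len(cams)==2:st=o.x
def tojig(p): return (np.array(p)-st[:2])@R.from_euler("z",st[2]).as_matrix()[:2,:2]
for n,p in dict(stopfootA=u(540,235,.035),stopfootB=u(460,455,.035),cfA=u(447,270,.015),cfB=u(413,365,.015),ctA=u(420,260,.070),ctB=u(385,352,.070)).items(): print(n,np.round(tojig(p)*1e3,1))
us=lambda x,y,z:unproj("scene",np.array([250+(x+.5)/5-.5,175+(y+.5)/5-.5]),z)
for n,p in dict(footnearbottom=us(198,397,.015),foottop=us(198,365,.035),crfoot_near_r=us(307,340,.015),crfoot_near_l=us(274,337,.015),ctA=us(303,163,.07),ctB=us(312,240,.07)).items(): print(n,np.round(tojig(p)*1e3,1))
# spacers
pr={"A":("scene_spacer10_0","top_spacer10_1",.53,.39),"B":("scene_spacer10_2","top_spacer10_2",.46,.327),"C":("scene_spacer10_1","top_spacer10_0",.48,.261)}
for n,(a,b,x,y) in pr.items():
    for t in(10,16,22):
        o=fit(spacer(t),{"scene":D[a],"top":D[b]},(x,y,[-1,-.4,.2,.8,1.4]));print(n,t,np.round(o.x,4),round(np.degrees(o.x[2]),1),round(o.fun,3))
o=fit(KEY,{"scene":D["scene_key_0"],"top":D["top_key_0"]},(.5,-.29,np.arange(-3,3,.7)));print("key",np.round(o.x,4),np.degrees(o.x[2]),o.fun)
E
```

```text
[[ 0.6862  0.1479]
 [ 0.6063 -0.076 ]
 [ 0.4676 -0.0254]
 [ 0.5482  0.1956]]
yaw [np.float64(-19.627387586996967), np.float64(-20.054557695932186)] -20.02226348731702 0.2376702141884516 0.1476924607952109
stop ('scene', 'top') [ 0.55405744 -0.0006574  -0.3436503 ] -19.68971206826363 0.2097460648421025
stop ('top',) [ 0.55425622 -0.00096127 -0.35234964] -20.18814715962103 0.115359477124183
stop ('scene',) [ 0.55464908 -0.00101463 -0.33826141] -19.380951151177165 0.09062438602695587
stopfootA [49. -0.]
stopfootB [-48.9  -0.2]
cfA [22.8 31.6]
cfB [-20.3  31.2]
ctA [20.  42.9]
ctB [-19.7  43.3]
footnearbottom [50.1  0.5]
foottop [52.   1.5]
crfoot_near_r [21.8 42.4]
crfoot_near_l [19.7 29.6]
ctA [-19.9  42.5]
ctB [22.5 45.1]
A 10 [0.5241 0.3999 0.1878] 10.8 0.339
A 16 [ 0.5244  0.3993 -0.0729] -4.2 0.199
A 22 [ 0.5245  0.3992 -0.2207] -12.6 0.118
B 10 [ 0.4569  0.3305 -0.1935] -11.1 0.181
B 16 [ 0.4564  0.3314 -0.3848] -22.0 0.376
B 22 [ 0.4573  0.3312 -0.567 ] -32.5 0.634
C 10 [0.478  0.2689 0.0691] 4.0 0.21
C 16 [ 0.4785  0.268  -0.0898] -5.1 0.195
C 22 [ 0.4792  0.2679 -0.3492] -20.0 0.438
key [ 0.4975 -0.3123  0.1759] 10.076159061820418 0.23474775820574997
```

The gap is about 30 mm, so the 22 mm spacer is needed, which is thing A at (0.524, 0.399). I'll check the key and spacer fits before moving.

```bash
python3 - <<'E'
from h import *
D=np.load("m0.npz")
M={"scene":D["scene_key_0"],"top":D["top_key_0"]}
for y in np.arange(-3.1,3.1,.6):
    o=fit(KEY,M,(.5,-.30,[y]));print("key",np.round(o.x,4),round(np.degrees(o.x[2]),1),round(o.fun,3))
for cams in(("top",),("scene",)):
    o=fit(KEY,M,(.4975,-.312,[.17]),cams);print("key",cams,np.round(o.x,4),o.fun)
    o2=fit(spacer(22),{"scene":D["scene_spacer10_0"],"top":D["top_spacer10_1"]},(.5245,.399,[-.22]),cams);print("A",cams,np.round(o2.x,4),o2.fun)
o=fit(KEY,M,(.4975,-.312,[.17]))
out=[]
for c,(u,v) in dict(scene=(85,195),top=(445,255)).items():
    im=cv2.imread(f"pics/{c}0.png")[v:v+80,u:u+80];im=cv2.resize(im,(390,390),interpolation=cv2.INTER_CUBIC)
    q=(proj(c,place(KEY,*o.x))-[u,v]+.5)*390/80
    for h in(0,5):
        for i in range(5):
            cv2.line(im,tuple(q[h+i].astype(int).tolist()),tuple(q[h+(i+1)%5].astype(int).tolist()),(0,255,0) if h else (0,0,255),1)
    out.append(im)
cv2.imwrite("pics/key.png",np.hstack(out))
E
```

```text
key [ 0.4932 -0.2839 -3.0134] -172.7 0.732
key [ 0.4942 -0.2843 -3.0511] -174.8 0.735
key [ 0.4772 -0.2983 -1.3681] -78.4 1.34
key [ 0.4975 -0.3123  0.1552] 8.9 0.241
key [ 0.4965 -0.3122  0.1364] 7.8 0.247
key [ 0.4967 -0.3119  0.1292] 7.4 0.246
key [ 0.4975 -0.3123  0.1576] 9.0 0.241
key [ 0.4975 -0.312   0.1691] 9.7 0.243
key [ 0.5063 -0.2965  1.946 ] 111.5 1.347
key [ 0.4935 -0.2839  3.2537] 186.4 0.739
key [ 0.4942 -0.285   3.1965] 183.1 0.743
key ('top',) [ 0.4977 -0.3121  0.1649] 0.18032042085126734
A ('top',) [ 0.5241  0.3991 -0.1902] 0.04146576663452266
key ('scene',) [ 0.4981 -0.3123  0.1831] 0.05794247214304224
A ('scene',) [ 0.526   0.3981 -0.2647] 0.06122411581455012
```

View pics/key.png

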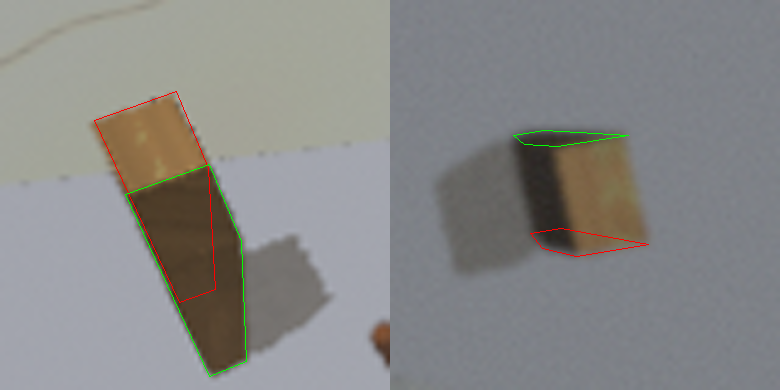

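The overlay matches the key in both views: flat face towards -y, yaw about 10°. Now the plan helper.

```bash
cat > plan.py <<'E'
from h import *
def plan(goals,yawdeg,rotfirst=False):
    """goals: world TCP points passed in turn, before (or after) turning to tool-y angle yawdeg."""
    s=r.get_state();Rm=R.from_quat(s["eef_rot"]).as_matrix()
    ty=np.degrees(np.arctan2(Rm[1,1],Rm[0,1]));d=(yawdeg-ty+90)%180-90
    print("t",round(s["clock"],2),"tcp",np.round(s["tool_pos"],4),"ty",round(ty,2),"rz cmd",round(-d,2),"F",np.round(s["contact_force"],1),"open",round(s["opening"]*88,1),"ff",round(s["finger_force"],1))
    if rotfirst: Rm=R.from_euler("z",d,degrees=True).as_matrix()@Rm
    p=s["tool_pos"]
    for g in goals:
        v=Rm.T@(np.array(g)-p)*1e3;print("  shift mm",np.round(v,1),"rows>=",round(np.linalg.norm(v)/62.5,1));p=np.array(g)
E
python3 -c "
from plan import *
plan([[.5,-.15,.27],[.5245,.399,.22]],-12.6)"
```

```text
t 1.9 tcp [ 0.169  -0.6017  0.3027] ty -74.31 rz cmd -61.71 F [-0.3 -0.6  0.4] open 87.9 ff 0.0
  shift mm [ 440.8 -345.4   32.7] rows>= 9.0
  shift mm [ 172.  -521.9   49.9] rows>= 8.8
```

{"method": "play_rows", "body": {
  "translation": [
    [0.044,-0.0345,0.003],
    [0.044,-0.0345,0.003],
    [0.044,-0.0345,0.003],
    [0.044,-0.0345,0.003],
    [0.044,-0.0345,0.003],
    [0.044,-0.0345,0.003],
    [0.044,-0.0345,0.003],
    [0.044,-0.0345,0.003],
    [0.044,-0.0345,0.003],
    [0.044,-0.0345,0.003],
    [0.017,-0.052,0.005],
    [0.017,-0.052,0.005],
    [0.017,-0.052,0.005],
    [0.017,-0.052,0.005],
    [0.017,-0.052,0.005],
    [0.017,-0.052,0.005],
    [0.017,-0.052,0.005],
    [0.017,-0.052,0.005],
    [0.017,-0.052,0.005],
    [0.017,-0.052,0.005]
  ],
  "delta_rot": [
    [0,0,0],
    [0,0,0],
    [0,0,0],
    [0,0,0],
    [0,0,0],
    [0,0,0],
    [0,0,0],
    [0,0,0],
    [0,0,0],
    [0,0,0],
    [0,0,0],
    [0,0,0],
    [0,0,0],
    [0,0,0],
    [0,0,0],
    [0,0,0],
    [0,0,0],
    [0,0,0],
    [0,0,0],
    [0,0,0]
  ],
  "grip": [1,1,1,1,1,1,1,1,1,1,1,1,1,1,1,1,1,1,1,1]
}}

```text
clock: 4.4
tool_pos: [0.5224, 0.3979, 0.2226]
eef_rot: [0.991, 0.137, 0.0, -0.0]
contact_force: [0.3, -0.9, -0.5]
opening: 0.997
finger_force: 0.0
```

{"method": "play_rows", "body": {
  "translation": [
    [0,0,0],
    [0,0,0],
    [0,0,0],
    [0,0,0],
    [0,0,0],
    [0,0,0],
    [0,0,0],
    [0,0,0]
  ],
  "delta_rot": [
    [0,0,-8.8],
    [0,0,-8.8],
    [0,0,-8.8],
    [0,0,-8.8],
    [0,0,-8.8],
    [0,0,-8.8],
    [0,0,-8.8],
    [0,0,0]
  ],
  "grip": [1,1,1,1,1,1,1,1]
}}

```text
clock: 5.4
tool_pos: [0.5225, 0.3959, 0.2226]
eef_rot: [0.782, 0.624, -0.0, -0.0]
contact_force: [-0.9, 0.2, -0.6]
opening: 1.001
finger_force: 0.0
```

```bash
python3 -c "
from plan import *
plan([[.5245,.399,.22],[.5245,.399,.113]],-12.6)"
```

```text
t 5.4 tcp [0.5225 0.3959 0.2226] ty -12.82 rz cmd -0.22 F [-0.9  0.2 -0.6] open 88.1 ff 0.0
  shift mm [3.5 1.2 2.6] rows>= 0.1
  shift mm [ -0.   0. 107.] rows>= 1.7
```

{"method": "play_rows", "body": {
  "translation": [
    [0.0035,0.001,0],
    [0,0,0.035],
    [0,0,0.035],
    [0,0,0.025],
    [0,0,0.014],
    [0,0,0],
    [0,0,0],
    [0,0,0],
    [0,0,0],
    [0,0,0],
    [0,0,0]
  ],
  "delta_rot": [
    [0,0,0],
    [0,0,0],
    [0,0,0],
    [0,0,0],
    [0,0,0],
    [0,0,0],
    [0,0,0],
    [0,0,0],
    [0,0,0],
    [0,0,0],
    [0,0,0]
  ],
  "grip": [1,1,1,1,1,1,-1,-1,-1,-1,-1],
  "squeeze": 25
}}

```text
clock: 6.78
tool_pos: [0.5242, 0.3992, 0.1138]
eef_rot: [0.781, 0.624, 0.0, 0.0]
contact_force: [-0.4, 1.3, -0.3]
opening: 0.454
finger_force: 0.0
```

```bash
python3 - <<'E'
from plan import *
st=np.array([.5543,-.0008,np.radians(-19.8)])
J=lambda x,y:place(np.array([[x,y,0]])*1e-3,*st)[0,:2]
g=J(0,13)
print(g);plan([[.5254,.3990,.25],[g[0],g[1],.25]],-19.8)
E
```

```text
[0.55870359 0.01143145]
t 6.78 tcp [0.5242 0.3992 0.1138] ty -12.71 rz cmd 7.09 F [-0.4  1.3 -0.3] open 40.0 ff 0.0
  shift mm [ 1.000e-01  1.300e+00 -1.362e+02] rows>= 2.2
  shift mm [-370.7  117.8    0. ] rows>= 6.2
```

Fingers are still closing (40 mm), so I wait, then lift and carry.

{"method": "play_rows", "body": {
  "translation": [
    [0,0,0],
    [0,0,0],
    [0,0,0],
    [0,0,-0.03],
    [0,0,-0.04],
    [0,0,-0.04],
    [0,0,-0.026],
    [0,0,0]
  ],
  "delta_rot": [
    [0,0,0],
    [0,0,0],
    [0,0,0],
    [0,0,0],
    [0,0,0],
    [0,0,0],
    [0,0,0],
    [0,0,0]
  ],
  "grip": [-1,-1,-1,-1,-1,-1,-1,-1]
}}

```text
clock: 7.78
tool_pos: [0.5249, 0.4, 0.2516]
eef_rot: [0.781, 0.624, 0.002, -0.0]
contact_force: [-0.4, -0.1, -1.2]
opening: 0.409
finger_force: 25.0
```

{"method": "play_rows", "body": {
  "translation": [
    [-0.02,0.006,0],
    [-0.04,0.0125,0],
    [-0.045,0.0145,0],
    [-0.045,0.0145,0],
    [-0.045,0.0145,0],
    [-0.045,0.0145,0],
    [-0.045,0.0145,0],
    [-0.045,0.0145,0],
    [-0.03,0.0095,0],
    [-0.011,0.0025,0],
    [0,0,0],
    [0,0,0],
    [0,0,0]
  ],
  "delta_rot": [
    [0,0,0],
    [0,0,0],
    [0,0,0],
    [0,0,0],
    [0,0,0],
    [0,0,0],
    [0,0,0],
    [0,0,0],
    [0,0,0],
    [0,0,0],
    [0,0,3.6],
    [0,0,3.5],
    [0,0,0]
  ],
  "grip": [-1,-1,-1,-1,-1,-1,-1,-1,-1,-1,-1,-1,-1]
}}

```text
clock: 9.4
tool_pos: [0.5567, 0.013, 0.249]
eef_rot: [0.817, 0.576, -0.0, -0.001]
contact_force: [0.0, 0.1, -0.4]
opening: 0.405
finger_force: 25.0
```

```bash
python3 - <<'E'
from plan import *
D=np.load("m0.npz");st=np.array([.5543,-.0008,np.radians(-19.8)])
J=lambda x,y:place(np.array([[x,y,0]])*1e-3,*st)[0,:2]
g=J(0,13);plan([[g[0],g[1],.25]],-19.8)
p=r.get_state()["tool_pos"]
# measure held spacer
M={}
for c in CAL:
    cv2.imwrite(f"pics/{c}_h.png",r.snapshot(c))
    for i,d in enumerate(r.silhouettes(c,"spacer22")):
        ys,xs=np.nonzero(d["pixels"]);print(c,i,round(d["confidence"],2),len(xs),xs.mean().round(),ys.mean().round())
print("expect",proj("scene",[p[0],p[1],p[2]-.065]),proj("top",[p[0],p[1],p[2]-.065]))
a=cv2.imread("pics/scene_h.png")[60:300,200:440]
cv2.imwrite("pics/ch.png",cv2.resize(a,(600,600),interpolation=cv2.INTER_CUBIC))
E
```

```text
t 9.4 tcp [0.5567 0.013  0.249 ] ty -19.65 rz cmd 0.15 F [ 0.   0.1 -0.4] open 35.6 ff 25.0
  shift mm [-0.8  2.4 -1. ] rows>= 0.0
scene 0 0.83 464 395.0 170.0
scene 1 0.68 403 415.0 157.0
scene 2 0.6 251 293.0 185.0
top 0 0.88 271 174.0 310.0
top 1 0.77 320 204.0 299.0
expect [[292.52348153 165.53195702]] [[329.75712312 260.49532271]]
```

View pics/ch.png

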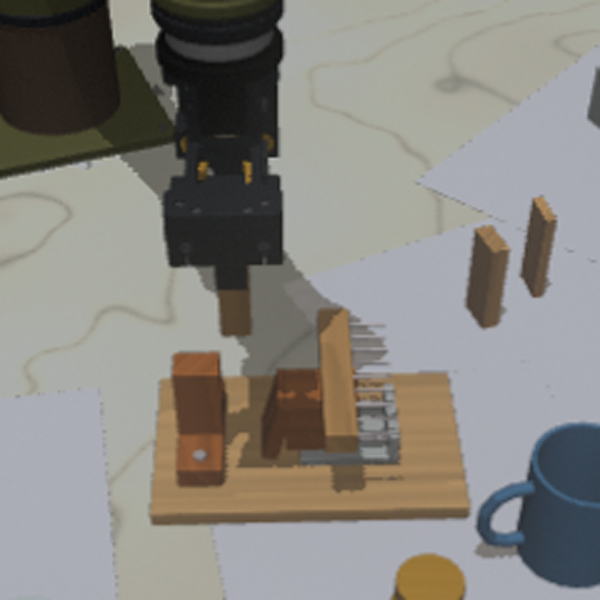

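The picture shows the spacer held upright between the fingers, its bottom edge at crop (220–249, 334) above the gap, and nothing disturbed. I'll check its bottom edge against the TCP.

```bash
python3 - <<'E'
from plan import *
st=np.array([.5543,-.0008,np.radians(-19.8)])
tj=lambda p:((np.array(p)[:2]-st[:2])@R.from_euler("z",st[2]).as_matrix()[:2,:2]*1e3).round(1)
p=r.get_state()["tool_pos"];print("tcp jig",tj(p))
im=cv2.imread("pics/scene_h.png").astype(int)
# row profile just above the bottom edge
for row in(188,190,192): print(row,im[row,282:305].sum(1).tolist())
print([im[186:200,x].sum(1).tolist() for x in(291,295)])
zb=p[2]-.1138
for u,v in((287.6,193),(299.4,194)): print(tj(unproj("scene",np.array([u,v]),zb)))
E
```

```text
tcp jig [-1.8 13. ]
188 [506, 503, 507, 504, 502, 404, 255, 198, 200, 204, 201, 199, 197, 199, 194, 192, 190, 193, 236, 297, 324, 321, 322]
190 [506, 506, 506, 505, 507, 439, 293, 200, 196, 202, 198, 199, 198, 198, 197, 193, 191, 194, 239, 302, 326, 323, 325]
192 [505, 504, 505, 504, 502, 439, 296, 201, 199, 201, 202, 201, 197, 196, 195, 191, 191, 191, 253, 307, 323, 323, 323]
[[200, 202, 204, 203, 202, 203, 201, 198, 294, 465, 503, 505, 505, 505], [194, 197, 199, 198, 198, 199, 196, 199, 246, 306, 390, 409, 482, 504]]
[13.   3.1]
[16.4 24. ]
```

{"method": "play_rows", "body": {
  "translation": [
    [0,0.0018,0],
    [0,0,0.02],
    [0,0,0.03],
    [0,0,0.03],
    [0,0,0.02],
    [0,0,0.01],
    [0,0,0.005],
    [0,0,0],
    [0,0,0]
  ],
  "delta_rot": [
    [0,0,0.1],
    [0,0,0],
    [0,0,0],
    [0,0,0],
    [0,0,0],
    [0,0,0],
    [0,0,0],
    [0,0,0],
    [0,0,0]
  ],
  "grip": [-1,-1,-1,-1,-1,-1,-1,-1,-1]
}}

```text
clock: 10.72
tool_pos: [0.5593, 0.0108, 0.1354]
eef_rot: [0.819, 0.574, 0.001, 0.0]
contact_force: [0.2, -0.2, -1.0]
opening: 0.41
finger_force: 25.0
```

```bash
cat > j.py <<'E'
from plan import *
st=np.array([.5543,-.0008,np.radians(-19.8)])
B=R.from_euler("z",st[2]).as_matrix()[:2,:2]
def show():
    s=r.get_state();print("jig",((s["tool_pos"][:2]-st[:2])@B*1e3).round(2),"z",(s["tool_pos"][2]*1e3).round(2),"Fjig",(s["contact_force"][:2]@B).round(2),s["contact_force"][2].round(2),"t",s["clock"],"ty");plan([],-19.8)
if __name__=="__main__":show()
E
python3 j.py
```

```text
jig [ 0.73 12.64] z 135.4 Fjig [ 0.27 -0.1 ] -1.01 t 10.725 ty
t 10.72 tcp [0.5593 0.0108 0.1354] ty -19.92 rz cmd -0.12 F [ 0.2 -0.2 -1. ] open 36.1 ff 25.0
```

{"method": "play_rows", "body": {
  "translation": [
    [0,-0.0005,0.003],
    [0,0,0.0015],
    [0,0,0],
    [0,0,0]
  ],
  "delta_rot": [
    [0,0,0],
    [0,0,0],
    [0,0,0],
    [0,0,0]
  ],
  "grip": [-1,-1,-1,-1]
}}

```text
clock: 11.22
tool_pos: [0.5584, 0.011, 0.1302]
eef_rot: [0.819, 0.574, 0.0, 0.0]
contact_force: [-1.0, 0.1, -1.0]
opening: 0.411
finger_force: 25.0
```

```bash
python3 j.py
```

```text
jig [-0.15 12.49] z 130.23 Fjig [-0.94 -0.26] -0.99 t 11.225 ty
t 11.22 tcp [0.5584 0.011  0.1302] ty -19.91 rz cmd -0.11 F [-1.   0.1 -1. ] open 36.2 ff 25.0
```

Slide toward the stop in small steps, still about 1.5 mm above the floor.

{"method": "play_rows", "body": {
  "translation": [
    [-0.001,0,0],
    [0,0,0]
  ],
  "delta_rot": [
    [0,0,0],
    [0,0,0]
  ],
  "grip": [-1,-1]
}}

```text
clock: 11.48
tool_pos: [0.5581, 0.0101, 0.1303]
eef_rot: [0.819, 0.574, 0.0, 0.0]
contact_force: [0.1, 0.5, -0.6]
opening: 0.408
finger_force: 25.0
```

{"method": "play_rows", "body": {
  "translation": [
    [-0.0007,0,0],
    [0,0,0]
  ],
  "delta_rot": [
    [0,0,0],
    [0,0,0]
  ],
  "grip": [-1,-1]
}}

```text
clock: 11.72
tool_pos: [0.558, 0.01, 0.1303]
eef_rot: [0.819, 0.574, 0.001, -0.0]
contact_force: [0.4, 1.9, -0.7]
opening: 0.407
finger_force: 25.0
```

```bash
python3 j.py
```

```text
jig [-0.16 11.41] z 130.28 Fjig [-0.23  1.96] -0.7 t 11.725 ty
t 11.72 tcp [0.558  0.01   0.1303] ty -19.88 rz cmd -0.08 F [ 0.4  1.9 -0.7] open 35.8 ff 25.0
```

{"method": "play_rows", "body": {
  "translation": [
    [0.0007,0.0002,0],
    [0,0,0.001],
    [0,0,0.0008],
    [0,0,0]
  ],
  "delta_rot": [
    [0,0,0],
    [0,0,0],
    [0,0,0],
    [0,0,0]
  ],
  "grip": [-1,-1,-1,-1]
}}

```text
clock: 12.22
tool_pos: [0.5584, 0.01, 0.1287]
eef_rot: [0.819, 0.574, 0.0, 0.0]
contact_force: [0.3, 1.4, 2.5]
opening: 0.408
finger_force: 25.0
```

```bash
python3 j.py
```

```text
jig [ 0.2  11.51] z 128.66 Fjig [-0.15  1.42] 2.47 t 12.225 ty
t 12.22 tcp [0.5584 0.01   0.1287] ty -19.91 rz cmd -0.11 F [0.3 1.4 2.5] open 35.9 ff 25.0
```

Floor contact (+2.5 N), z as predicted. Release, rise, and head to the key.

{"method": "play_rows", "body": {
  "translation": [
    [0,0,0],
    [0,0,0],
    [0,0,0],
    [0,0,-0.005],
    [0,0,-0.02],
    [0,0,-0.04],
    [0,0,-0.05],
    [0,0,0]
  ],
  "delta_rot": [
    [0,0,0],
    [0,0,0],
    [0,0,0],
    [0,0,0],
    [0,0,0],
    [0,0,0],
    [0,0,0],
    [0,0,0]
  ],
  "grip": [0,0.5,1,1,1,1,1,1]
}}

```text
clock: 13.22
tool_pos: [0.5602, 0.0103, 0.2472]
eef_rot: [0.819, 0.574, 0.003, 0.002]
contact_force: [0.1, -0.4, -1.2]
opening: 0.998
finger_force: 0.0
```

```bash
python3 - <<'E'
from j import *
plan([[.4952,-.2979,.24],[.4952,-.2979,.125]],10.)
E
```

```text
t 13.22 tcp [0.5602 0.0103 0.2472] ty -19.93 rz cmd -29.93 F [ 0.1 -0.4 -1.2] open 87.8 ff 0.0
  shift mm [-311.9   43.9    6.5] rows>= 5.0
  shift mm [ -0.4  -0.8 115. ] rows>= 1.8
```

{"method": "play_rows", "body": {
  "translation": [
    [-0.02,0.003,0],
    [-0.04,0.006,0],
    [-0.045,0.006,0],
    [-0.045,0.006,0],
    [-0.045,0.006,0],
    [-0.045,0.006,0],
    [-0.04,0.006,0],
    [-0.022,0.003,0.004],
    [-0.01,0.002,0],
    [0,0,0],
    [0,0,0],
    [0,0,0],
    [0,0,0]
  ],
  "delta_rot": [
    [0,0,0],
    [0,0,0],
    [0,0,0],
    [0,0,0],
    [0,0,0],
    [0,0,0],
    [0,0,0],
    [0,0,0],
    [0,0,0],
    [0,0,-10],
    [0,0,-10],
    [0,0,-9.9],
    [0,0,0]
  ],
  "grip": [1,1,1,1,1,1,1,1,1,1,1,1,1]
}}

```text
clock: 14.85
tool_pos: [0.4939, -0.2967, 0.2393]
eef_rot: [0.643, 0.766, 0.001, -0.0]
contact_force: [0.5, -0.1, 1.1]
opening: 1.0
finger_force: 0.0
```

```bash
python3 - <<'E'
from j import *
plan([[.4952,-.2979,.125]],10.)
D={}
for c in CAL:
    cv2.imwrite(f"pics/{c}_s.png",r.snapshot(c))
    for i,d in enumerate(r.silhouettes(c,"spacer22")):
        ys,xs=np.nonzero(d["pixels"]);print(c,i,round(d["confidence"],2),len(xs),xs.mean().round(),ys.mean().round())
a=cv2.imread("pics/scene_s.png")[165:285,250:400];b=cv2.imread("pics/top_s.png")[195:315,235:355]
cv2.imwrite("pics/cs.png",np.hstack([cv2.resize(a,(440,352),interpolation=cv2.INTER_CUBIC),cv2.resize(b,(352,352),interpolation=cv2.INTER_CUBIC)]))
E
```

```text
t 14.85 tcp [ 0.4939 -0.2967  0.2393] ty 10.03 rz cmd 0.03 F [ 0.5 -0.1  1.1] open 88.0 ff 0.0
  shift mm [ -1.6   1.  114.3] rows>= 1.8
scene 0 0.94 373 415.0 159.0
scene 1 0.84 510 395.0 170.0
scene 2 0.75 549 294.0 220.0
top 0 0.79 331 204.0 299.0
top 1 0.71 199 330.0 261.0
top 2 0.56 300 174.0 309.0
```

View pics/cs.png

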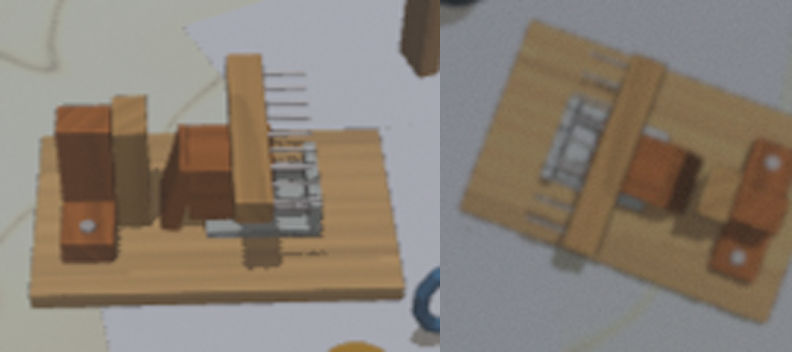

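The spacer stands upright against the stop (left crop ~(130,160)), centred in x, with a clear slot to the cradle. Now I grip the key.

{"method": "play_rows", "body": {
  "translation": [
    [-0.0015,0.001,0],
    [0,0,0.03],
    [0,0,0.04],
    [0,0,0.03],
    [0,0,0.014],
    [0,0,0],
    [0,0,0],
    [0,0,0],
    [0,0,0],
    [0,0,0],
    [0,0,0],
    [0,0,0],
    [0,0,0]
  ],
  "delta_rot": [
    [0,0,0],
    [0,0,0],
    [0,0,0],
    [0,0,0],
    [0,0,0],
    [0,0,0],
    [0,0,0],
    [0,0,0],
    [0,0,0],
    [0,0,0],
    [0,0,0],
    [0,0,0],
    [0,0,0]
  ],
  "grip": [1,1,1,1,1,1,-1,-1,-1,-1,-1,-1,-1],
  "squeeze": 40
}}

```text
clock: 16.68
tool_pos: [0.4947, -0.2997, 0.1256]
eef_rot: [0.643, 0.766, -0.0, 0.0]
contact_force: [0.7, 0.3, 2.0]
opening: 0.493
finger_force: 39.6
```

```bash
python3 - <<'E'
from j import *
# key origin relative to tcp centre: flat face 14.5 mm to tool -x. target: flat at jig y=27 -> centre 41.5 
g=place(np.array([[0,41.5,0]])*1e-3,*st)[0]
s=r.get_state();p=s["tool_pos"]
k=np.array([.4977,-.3122]);a=np.radians(10);print("key origin in tool-ish frame (along width, along +y):",((k-p[:2])@np.array([[np.cos(a),-np.sin(a)],[np.sin(a),np.cos(a)]])*1e3).round(2))
plan([[p[0],p[1],.262],[g[0],g[1],.262]],-19.8)
E
```

```text
key origin in tool-ish frame (along width, along +y): [  0.82 -12.83]
t 16.68 tcp [ 0.4947 -0.2997  0.1256] ty 9.99 rz cmd 29.79 F [0.7 0.3 2. ] open 43.3 ff 39.6
  shift mm [  -0.     0.  -136.4] rows>= 2.2
  shift mm [ 3.200e+02  1.312e+02 -1.000e-01] rows>= 5.5
```

{"method": "play_rows", "body": {
  "translation": [
    [0,0,-0.02],
    [0,0,-0.04],
    [0,0,-0.05],
    [0,0,-0.026],
    [0,0,0],
    [0.02,0.008,0],
    [0.04,0.0165,0],
    [0.045,0.0185,0],
    [0.045,0.0185,0],
    [0.045,0.0185,0],
    [0.045,0.0185,0],
    [0.04,0.0165,0],
    [0.025,0.01,0],
    [0.015,0.006,0],
    [0,0,0],
    [0,0,0],
    [0,0,0],
    [0,0,0],
    [0,0,0]
  ],
  "delta_rot": [
    [0,0,0],
    [0,0,0],
    [0,0,0],
    [0,0,0],
    [0,0,0],
    [0,0,0],
    [0,0,0],
    [0,0,0],
    [0,0,0],
    [0,0,0],
    [0,0,0],
    [0,0,0],
    [0,0,0],
    [0,0,0],
    [0,0,8],
    [0,0,8],
    [0,0,8],
    [0,0,5.8],
    [0,0,0]
  ],
  "grip": [-1,-1,-1,-1,-1,-1,-1,-1,-1,-1,-1,-1,-1,-1,-1,-1,-1,-1,-1]
}}

```text
clock: 19.05
tool_pos: [0.5676, 0.0372, 0.2605]
eef_rot: [0.818, 0.575, -0.001, 0.0]
contact_force: [0.3, -0.2, -0.7]
opening: 0.493
finger_force: 39.6
```

```bash
python3 - <<'E'
from j import *
for c in CAL:
    cv2.imwrite(f"pics/{c}_k.png",r.snapshot(c))
show()
p=r.get_state()["tool_pos"];im=cv2.imread("pics/scene_k.png");z0=p[2]-.1256
jig=lambda x,y,z:place(np.array([[x,y,z*1]])*1e-3,*st)[0]
tc=(p[:2]-st[:2])@B*1e3
P=place(KEY,0,0,0)*1e3+[tc[0],tc[1]-13.5,z0*1e3]
q=proj("scene",place(P*1e-3,*st))
ox,oy,S=250,110,4
a=cv2.resize(im[oy:oy+140,ox:ox+140],(560,560),interpolation=cv2.INTER_CUBIC)
q=((q-[ox,oy]+.5)*S).astype(int)
for i in range(5,10): cv2.line(a,tuple(q[i].tolist()),tuple(q[5+(i-4)%5].tolist()),(0,255,0),1)
cv2.imwrite("pics/ck.png",a)
E
```

```text
jig [-0.33 40.67] z 260.78 Fjig [-0.28 -0.54] -1.54 t 19.15 ty
t 19.15 tcp [0.5678 0.0376 0.2608] ty -19.75 rz cmd 0.05 F [-0.4 -0.4 -1.5] open 43.7 ff 39.6
```

View pics/ck.png

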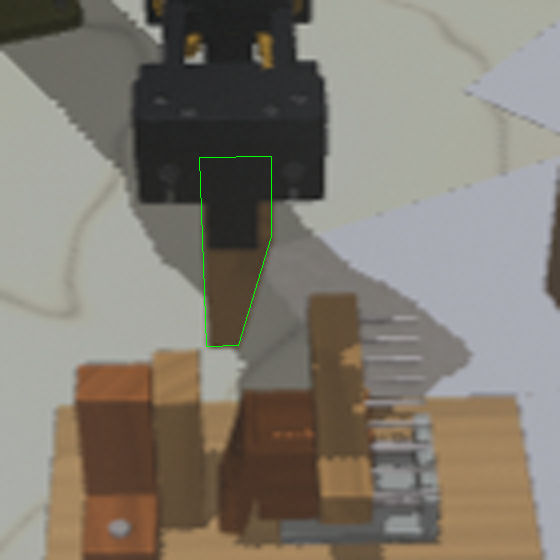

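The green model overlay matches the held key (flat face left, slope towards the cradle). I shift 2.7 mm towards the stop and lower it into the slot mouth.

{"method": "play_rows", "body": {
  "translation": [
    [-0.0027,0.0003,0],
    [0,0,0.015],
    [0,0,0.02],
    [0,0,0.02],
    [0,0,0.012],
    [0,0,0.007],
    [0,0,0],
    [0,0,0]
  ],
  "delta_rot": [
    [0,0,0],
    [0,0,0],
    [0,0,0],
    [0,0,0],
    [0,0,0],
    [0,0,0],
    [0,0,0],
    [0,0,0]
  ],
  "grip": [-1,-1,-1,-1,-1,-1,-1,-1]
}}

```text
clock: 20.15
tool_pos: [0.5678, 0.0356, 0.1879]
eef_rot: [0.818, 0.575, 0.001, 0.0]
contact_force: [1.1, -0.1, -0.0]
opening: 0.499
finger_force: 39.6
```

```bash
python3 j.py
```

```text
jig [ 0.39 38.88] z 187.92 Fjig [1.05 0.23] -0.04 t 20.15 ty
t 20.15 tcp [0.5678 0.0356 0.1879] ty -19.81 rz cmd -0.01 F [ 1.1 -0.1 -0. ] open 43.9 ff 39.6
```

Free so far. Now I move towards the stop by feel.

{"method": "play_rows", "body": {
  "translation": [
    [-0.0015,0,0],
    [-0.001,0,0],
    [0,0,0]
  ],
  "delta_rot": [
    [0,0,0],
    [0,0,0],
    [0,0,0]
  ],
  "grip": [-1,-1,-1]
}}

```text
clock: 20.52
tool_pos: [0.5667, 0.0331, 0.1876]
eef_rot: [0.818, 0.575, 0.0, 0.0]
contact_force: [0.2, -0.3, -0.9]
opening: 0.502
finger_force: 39.6
```

{"method": "play_rows", "body": {
  "translation": [
    [-0.0007,0,0],
    [0,0,0]
  ],
  "delta_rot": [
    [0,0,0],
    [0,0,0]
  ],
  "grip": [-1,-1]
}}

```text
clock: 20.78
tool_pos: [0.5665, 0.0328, 0.1875]
eef_rot: [0.818, 0.575, 0.0, -0.0]
contact_force: [-0.1, 1.0, -0.8]
opening: 0.501
finger_force: 39.6
```

```bash
python3 j.py
```

```text
jig [ 0.09 35.74] z 187.51 Fjig [-0.4   0.89] -0.76 t 20.775 ty
t 20.77 tcp [0.5665 0.0328 0.1875] ty -19.81 rz cmd -0.01 F [-0.1  1.  -0.8] open 44.1 ff 39.6
```

{"method": "play_rows", "body": {
  "translation": [
    [-0.0006,0,0],
    [0,0,0]
  ],
  "delta_rot": [
    [0,0,0],
    [0,0,0]
  ],
  "grip": [-1,-1]
}}

```text
clock: 21.02
tool_pos: [0.5664, 0.0326, 0.1875]
eef_rot: [0.818, 0.575, 0.001, -0.0]
contact_force: [1.9, 2.4, -1.1]
opening: 0.499
finger_force: 39.6
```

{"method": "play_rows", "body": {
  "translation": [
    [-0.0005,0,0],
    [0,0,0]
  ],
  "delta_rot": [
    [0,0,0],
    [0,0,0]
  ],
  "grip": [-1,-1]
}}

```text
clock: 21.28
tool_pos: [0.5663, 0.0323, 0.1876]
eef_rot: [0.818, 0.575, 0.001, -0.0]
contact_force: [1.0, 4.6, 0.2]
opening: 0.495
finger_force: 39.6
```

```bash
python3 j.py
```

```text
jig [ 0.05 35.25] z 187.59 Fjig [-0.65  4.69] 0.24 t 21.275 ty
t 21.27 tcp [0.5663 0.0323 0.1876] ty -19.78 rz cmd 0.02 F [1.  4.6 0.2] open 43.6 ff 39.6
```

Spacer and stop are both pressed. I ease the push slightly and descend.

{"method": "play_rows", "body": {
  "translation": [
    [0.0004,0,0.004],
    [0,0,0.004],
    [0,0,0.004],
    [0,0,0.002],
    [0,0,0]
  ],
  "delta_rot": [
    [0,0,0],
    [0,0,0],
    [0,0,0],
    [0,0,0],
    [0,0,0]
  ],
  "grip": [-1,-1,-1,-1,-1]
}}

```text
clock: 21.9
tool_pos: [0.5664, 0.0325, 0.1733]
eef_rot: [0.818, 0.575, 0.001, -0.0]
contact_force: [2.2, 6.6, 0.3]
opening: 0.497
finger_force: 39.5
```

```bash
python3 j.py
```

```text
jig [ 0.1  35.42] z 173.29 Fjig [-0.16  6.98] 0.32 t 21.9 ty
t 21.9 tcp [0.5664 0.0325 0.1733] ty -19.8 rz cmd -0.0 F [2.2 6.6 0.3] open 43.7 ff 39.5
```

{"method": "play_rows", "body": {
  "translation": [
    [0,0,0.002],
    [0,0,0],
    [0,0,0]
  ],
  "delta_rot": [
    [0,0,0],
    [0,0,0],
    [0,0,0]
  ],
  "grip": [-1,-1,-1]
}}

```text
clock: 22.28
tool_pos: [0.5665, 0.0325, 0.1715]
eef_rot: [0.818, 0.575, 0.001, -0.0]
contact_force: [1.6, 4.3, 1.5]
opening: 0.496
finger_force: 39.5
```

```bash
python3 j.py
```

```text
jig [ 0.2  35.48] z 171.52 Fjig [0.04 4.56] 1.53 t 22.275 ty
t 22.27 tcp [0.5665 0.0325 0.1715] ty -19.8 rz cmd -0.0 F [1.6 4.3 1.5] open 43.7 ff 39.5
```

{"method": "play_rows", "body": {
  "translation": [
    [0,0,0.002],
    [0,0,0],
    [0,0,0]
  ],
  "delta_rot": [
    [0,0,0],
    [0,0,0],
    [0,0,0]
  ],
  "grip": [-1,-1,-1]
}}

```text
clock: 22.65
tool_pos: [0.5666, 0.0324, 0.1697]
eef_rot: [0.818, 0.575, 0.001, 0.0]
contact_force: [1.3, 4.8, 3.5]
opening: 0.497
finger_force: 39.5
```

```bash
python3 j.py
```

```text
jig [ 0.36 35.45] z 169.66 Fjig [-0.45  4.98] 3.51 t 22.65 ty
t 22.65 tcp [0.5666 0.0324 0.1697] ty -19.81 rz cmd -0.01 F [1.3 4.8 3.5] open 43.7 ff 39.5
```

{"method": "play_rows", "body": {
  "translation": [
    [0.0006,0,0.0],
    [0,0,0],
    [0,0,0]
  ],
  "delta_rot": [
    [0,0,0],
    [0,0,0],
    [0,0,0]
  ],
  "grip": [-1,-1,-1]
}}

```text
clock: 23.02
tool_pos: [0.5667, 0.0325, 0.1696]
eef_rot: [0.818, 0.575, 0.0, 0.0]
contact_force: [1.3, 4.1, 5.1]
opening: 0.501
finger_force: 39.5
```

```bash
python3 j.py
```

```text
jig [ 0.36 35.56] z 169.62 Fjig [-0.12  4.31] 5.09 t 23.025 ty
t 23.02 tcp [0.5667 0.0325 0.1696] ty -19.82 rz cmd -0.02 F [1.3 4.1 5.1] open 44.1 ff 39.5
```

{"method": "play_rows", "body": {
  "translation": [
    [0,0,0.002],
    [0,0,0],
    [0,0,0]
  ],
  "delta_rot": [
    [0,0,0],
    [0,0,0],
    [0,0,0]
  ],
  "grip": [-1,-1,-1]
}}

```text
clock: 23.4
tool_pos: [0.5666, 0.0326, 0.1675]
eef_rot: [0.818, 0.575, 0.0, 0.0]
contact_force: [2.9, 4.1, 3.8]
opening: 0.497
finger_force: 39.5
```

```bash
python3 - <<'E'
from j import *
show()
for c in("scene",): cv2.imwrite(f"pics/{c}_d.png",r.snapshot(c))
im=cv2.imread("pics/scene_d.png")
cv2.imwrite("pics/cd.png",cv2.resize(im[165:265,255:355],(600,600),interpolation=cv2.INTER_CUBIC))
E
```

```text
jig [ 0.28 35.55] z 167.51 Fjig [1.34 4.8 ] 3.81 t 23.4 ty
t 23.4 tcp [0.5666 0.0326 0.1675] ty -19.81 rz cmd -0.01 F [2.9 4.1 3.8] open 43.8 ff 39.5
```

View pics/cd.png

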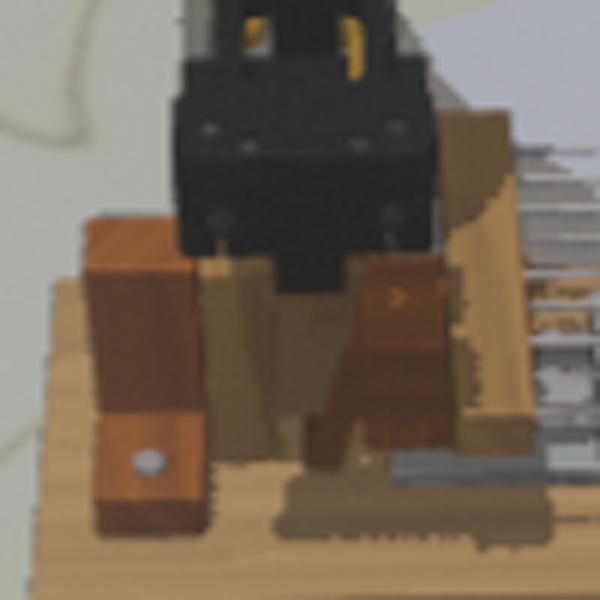

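The key's toe is in the slot next to the cradle face (crop ~(290,430)), with the spacer flush against the stop. I'll track cradle travel by matching the comb between pictures.

```bash
cat > trav.py <<'E'
from j import *
def crop_match(a,b,box,c):
    u0,u1,v0,v1=box
    g=lambda im:cv2.Laplacian(cv2.GaussianBlur(cv2.cvtColor(im,cv2.COLOR_BGR2GRAY),(0,0),.8).astype(np.float32),cv2.CV_32F)
    A,Bm=g(a)[v0:v1,u0:u1],g(b)[v0:v1,u0:u1]
    W=np.eye(2,3,dtype=np.float32)
    try:cc,W=cv2.findTransformECC(A,Bm,W,cv2.MOTION_TRANSLATION,(3,200,1e-6),None,3)
    except cv2.error:return None
    return W[:,2],cc
def travel(name):
    for c,ref in(("scene","pics/scene_s.png"),("top","pics/top_s.png")):
        a=cv2.imread(ref);f=f"pics/{c}_{name}.png"
        b=cv2.imread(f)
        if b is None: continue
        p0=place(np.array([[0,90,75]])*1e-3,*st);p1=place(np.array([[0,91,75]])*1e-3,*st)
        e=(proj(c,p1)-proj(c,p0))[0]
        B_={"scene":dict(teeth=(338,362,182,240),base=(300,385,252,272)),"top":dict(teeth=(262,292,215,275),base=(244,258,205,270))}[c]
        for n,bx in B_.items():
            m=crop_match(a,b,bx,c)
            if m: print(c,n,np.round(m[0],2),"cc",round(m[1],3),"mm",round(float(m[0]@e/(e@e)),2))
if __name__=="__main__":
    import sys;n=sys.argv[1]
    if len(sys.argv)>2:
        for c in CAL: cv2.imwrite(f"pics/{c}_{n}.png",r.snapshot(c))
    travel(n)
E
python3 trav.py k; echo; python3 trav.py d; echo; python3 trav.py e new
```

```text
scene teeth [-0.02  0.25] cc 0.717 mm -0.05
scene base [-0.02 -0.01] cc 0.999 mm -0.03
top base [-0.06  0.14] cc 0.908 mm 0.02

scene teeth [0.57 0.22] cc 0.717 mm 1.06
scene base [0.71 0.02] cc 0.959 mm 1.34

scene teeth [0.59 0.23] cc 0.717 mm 1.1
scene base [0.68 0.01] cc 0.96 mm 1.29
top teeth [0.09 0.13] cc 0.307 mm -0.26
top base [-0.06  0.1 ] cc 0.936 mm 0.04[ WARN:0@0.341] global loadsave.cpp:275 findDecoder imread_('pics/top_d.png'): can't open/read file: check file path/integrity
```

{"method": "play_rows", "body": {
  "translation": [
    [0,0,0.002],
    [0,0,0.002],
    [0,0,0],
    [0,0,0]
  ],
  "delta_rot": [
    [0,0,0],
    [0,0,0],
    [0,0,0],
    [0,0,0]
  ],
  "grip": [-1,-1,-1,-1]
}}

```text
clock: 24.05
tool_pos: [0.5664, 0.0326, 0.1635]
eef_rot: [0.818, 0.575, 0.0, 0.0]
contact_force: [2.5, 5.1, 4.7]
opening: 0.499
finger_force: 39.5
```

```bash
sed -i 's/base=(300,385,252,272)/base=(366,392,205,275)/' trav.py; python3 j.py; python3 trav.py k; python3 trav.py d 2>/dev/null;echo; python3 trav.py f new
```

```text
jig [ 0.1  35.56] z 163.51 Fjig [0.62 5.59] 4.68 t 24.05 ty
t 24.05 tcp [0.5664 0.0326 0.1635] ty -19.81 rz cmd -0.01 F [2.5 5.1 4.7] open 43.9 ff 39.5
scene teeth [-0.02  0.25] cc 0.717 mm -0.05
scene base [-0.01 -0.  ] cc 0.997 mm -0.02
top base [-0.06  0.14] cc 0.908 mm 0.02
scene teeth [0.57 0.22] cc 0.717 mm 1.06
scene base [-0.01 -0.01] cc 0.997 mm -0.03

scene teeth [0.8  0.21] cc 0.651 mm 1.51
scene base [ 0.   -0.01] cc 0.997 mm 0.01
top teeth [0.02 0.03] cc 0.309 mm -0.05
top base [-0.01  0.08] cc 0.938 mm -0.04
```

```bash
python3 - <<'E' 2>/dev/null
from trav import *
a={n:cv2.imread(f"pics/scene_{n}.png").astype(int).sum(2) for n in("s","k","d","f")}
for row in(186,192,236,238):
    print(row)
    for n in a: print(n,a[n][row,326:362].tolist())
E
```

```text
186
s [453, 377, 357, 356, 352, 350, 347, 348, 351, 351, 351, 348, 345, 452, 508, 510, 510, 511, 509, 510, 510, 510, 513, 510, 508, 512, 510, 510, 513, 511, 511, 512, 510, 511, 512, 510]
k [320, 258, 231, 234, 232, 233, 228, 226, 228, 234, 231, 231, 234, 316, 359, 359, 365, 357, 364, 361, 359, 358, 362, 364, 364, 358, 357, 362, 458, 519, 519, 517, 519, 519, 519, 520]
d [143, 172, 213, 235, 234, 235, 232, 228, 230, 233, 235, 233, 230, 243, 433, 524, 526, 523, 524, 523, 525, 525, 526, 523, 523, 523, 524, 525, 524, 523, 527, 526, 523, 524, 525, 523]
f [145, 248, 246, 225, 236, 234, 233, 230, 232, 231, 231, 235, 232, 235, 318, 462, 524, 524, 524, 522, 523, 523, 525, 526, 525, 523, 524, 525, 525, 525, 526, 526, 525, 525, 526, 526]
192
s [421, 348, 353, 363, 355, 354, 347, 345, 350, 352, 353, 348, 354, 364, 457, 508, 510, 509, 510, 508, 508, 509, 512, 510, 508, 508, 510, 509, 510, 511, 513, 514, 510, 510, 511, 509]
k [284, 238, 232, 236, 232, 230, 227, 226, 229, 232, 232, 232, 234, 257, 329, 360, 360, 361, 361, 359, 360, 361, 360, 359, 364, 370, 370, 371, 368, 367, 366, 365, 366, 367, 366,
[... 1143 characters left out ...]
, 234, 233, 233, 229, 227, 220, 218, 218, 218, 222, 218, 250, 273, 277, 276, 277, 276, 274, 274, 274, 277, 348, 308, 249, 268, 265, 273, 256, 329, 379]
k [169, 165, 168, 174, 206, 231, 237, 236, 234, 230, 230, 219, 219, 220, 219, 224, 218, 256, 276, 277, 280, 280, 282, 281, 279, 281, 280, 357, 313, 250, 268, 272, 278, 259, 332, 385]
d [172, 164, 164, 167, 174, 207, 233, 239, 238, 237, 235, 229, 222, 221, 218, 221, 224, 219, 258, 282, 283, 284, 283, 284, 282, 287, 281, 358, 318, 254, 272, 275, 280, 262, 336, 390]
f [173, 170, 164, 166, 162, 199, 226, 234, 236, 236, 232, 236, 226, 223, 221, 221, 225, 222, 231, 265, 283, 282, 283, 280, 280, 282, 282, 359, 315, 253, 273, 272, 280, 263, 338, 388]
```

```bash
python3 - <<'E' 2>/dev/null
from trav import *
for c,boxes in dict(scene=[(326,348,233,243),(336,346,184,192),(327,347,228,243)],top=[(294,314,206,222),(274,298,268,290),(272,292,276,290)]).items():
    ref=cv2.imread(f"pics/{c}_s.png")
    p=place(np.array([[0,76,90],[0,77,90]])*1e-3,*st);e=np.diff(proj(c,p),axis=0)[0];print(c,"px/mm",e)
    for bx in boxes:
        for n in "kdef":
            b=cv2.imread(f"pics/{c}_{n}.png")
            if b is None: continue
            u0,u1,v0,v1=bx
            g=lambda im:cv2.cvtColor(im,cv2.COLOR_BGR2GRAY)[v0:v1,u0:u1].astype(np.float32)
            try:
                cc,W=cv2.findTransformECC(g(ref),g(b),np.eye(2,3,dtype=np.float32),cv2.MOTION_TRANSLATION,(3,200,1e-6),None,1)
                print(bx,n,W[:,2].round(2),"cc",round(cc,3),"mm",round(float(W[:,2]@e/(e@e)),2))
            except cv2.error: print(bx,n,"fail")
E
```

```text
scene px/mm [ 0.53634866 -0.01157827]
(326, 348, 233, 243) k [0.35 0.34] cc 0.486 mm 0.63
(326, 348, 233, 243) d fail
(326, 348, 233, 243) e fail
(326, 348, 233, 243) f [1.14 0.89] cc 0.607 mm 2.09
(336, 346, 184, 192) k fail
(336, 346, 184, 192) d [0.55 0.05] cc 0.793 mm 1.03
(336, 346, 184, 192) e [ 0.58 -0.07] cc 0.943 mm 1.09
(336, 346, 184, 192) f [ 1.04 -0.11] cc 0.874 mm 1.95
(327, 347, 228, 243) k [-0.03  0.23] cc 0.812 mm -0.07
(327, 347, 228, 243) d [1.2  0.37] cc 0.613 mm 2.23
(327, 347, 228, 243) e [1.33 0.28] cc 0.707 mm 2.47
(327, 347, 228, 243) f [ 1.67 -0.04] cc 0.598 mm 3.11
top px/mm [-0.47433295 -0.17568737]
(294, 314, 206, 222) k fail
(294, 314, 206, 222) e [7.3  1.55] cc 0.826 mm -14.6
(294, 314, 206, 222) f [7.27 1.92] cc 0.896 mm -14.79
(274, 298, 268, 290) k fail
(274, 298, 268, 290) e fail
(274, 298, 268, 290) f fail
(272, 292, 276, 290) k fail
(272, 292, 276, 290) e fail
(272, 292, 276, 290) f fail
```

```bash
cat > edge.py <<'E'
from trav import *
import sys
def cross(p,lo,hi):
    t=(lo+hi)/2
    for i in range(len(p)-1):
        if (p[i]-t)*(p[i+1]-t)<=0 and p[i]!=p[i+1]: return i+(t-p[i])/(p[i+1]-p[i])
    return np.nan
def edges(n):
    a=cv2.imread(f"pics/scene_{n}.png").astype(float).sum(2)
    R_=[]
    for row in range(184,200):                 # right edge of bar, far end
        p=a[row,335:344];R_.append(cross(p,p[:2].mean(),p[-1]))
    for row in (237,238,239):                         # right and left edge, near face
        p=a[row,340:347];R_.append(cross(p,p[:2].mean(),p[-1]))
    for row in (235,236,237,238,239):
        p=a[row,327:334];R_.append(cross(p,p[0],p[-1]))
    return np.array(R_)
if __name__=="__main__":
    s=edges("s")
    for n in sys.argv[1:]:
        d=(edges(n)-s)/.536;print(n,d.round(1).tolist(),"median",np.nanmedian(d).round(2),np.nanmedian(d[:16]).round(2),np.nanmedian(d[16:]).round(2))
E
python3 edge.py k d e f
```

```text
k [-0.2, -0.1, -0.1, -0.2, -0.3, -0.1, -1.1, -0.4, -0.3, -0.2, 0.0, -1.3, -3.6, -6.1, -7.0, -0.4, -0.2, -0.1, -1.2, -0.3, -0.2, -0.2, -0.5, 4.5] median -0.25 -0.29 -0.22
d [1.5, 1.5, 1.7, 0.5, 1.1, 1.7, 0.4, 1.7, 1.7, 1.7, 2.5, -2.4, -3.7, -3.7, -5.8, -6.6, 1.3, 1.7, 2.9, 1.6, 1.5, 1.4, 1.3, 6.9] median 1.48 1.3 1.58
e [1.5, 1.5, 1.7, 0.5, 1.1, 1.7, 0.1, 1.6, 1.7, 1.6, 2.4, -2.4, -3.6, -3.7, -5.9, -6.5, 1.3, 1.6, 2.9, 1.7, 1.4, 1.5, 1.0, 6.9] median 1.46 1.29 1.53
f [2.3, 2.6, 3.0, 1.9, 1.5, 2.0, 0.6, 1.4, 1.9, 1.0, 2.2, -2.3, -3.7, -3.7, -6.1, -6.7, 3.1, 3.1, 1.9, 2.3, 2.4, 2.1, 1.9, 7.0] median 1.91 1.47 2.35
```

Clean edge rows agree on about 2.5 mm of travel now, consistent with force onset near z = 173.5 mm. Pressing 2 mm more.

{"method": "play_rows", "body": {
  "translation": [
    [0,0,0.001],
    [0,0,0.001],
    [0,0,0],
    [0,0,0],
    [0,0,0],
    [0,0,0]
  ],
  "delta_rot": [
    [0,0,0],
    [0,0,0],
    [0,0,0],
    [0,0,0],
    [0,0,0],
    [0,0,0]
  ],
  "grip": [-1,-1,-1,-1,-1,-1]
}}

```text
clock: 24.9
tool_pos: [0.5665, 0.0326, 0.1617]
eef_rot: [0.818, 0.575, 0.0, 0.0]
contact_force: [1.9, 5.3, 5.9]
opening: 0.497
finger_force: 39.5
```

```bash
python3 j.py; python3 trav.py g new >/dev/null; python3 edge.py f g; python3 - <<'E'
import cv2
im=cv2.imread("pics/scene_g.png");cv2.imwrite("pics/cg.png",cv2.resize(im[165:265,255:375],(720,600),interpolation=cv2.INTER_CUBIC))
E
```

```text
jig [ 0.12 35.58] z 161.7 Fjig [-0.06  5.63] 5.87 t 24.9 ty
t 24.9 tcp [0.5665 0.0326 0.1617] ty -19.81 rz cmd -0.01 F [1.9 5.3 5.9] open 43.7 ff 39.5
f [2.3, 2.6, 3.0, 1.9, 1.5, 2.0, 0.6, 1.4, 1.9, 1.0, 2.2, -2.3, -3.7, -3.7, -6.1, -6.7, 3.1, 3.1, 1.9, 2.3, 2.4, 2.1, 1.9, 7.0] median 1.91 1.47 2.35
g [2.8, 3.1, 3.0, 2.1, 1.9, 2.1, 0.9, 1.6, 2.8, 1.7, 3.0, -2.3, -3.6, -3.8, -5.9, -6.6, 3.2, 3.4, 2.2, 3.3, 3.0, 2.9, 2.5, 7.5] median 2.38 1.78 3.08
```

View pics/cg.png

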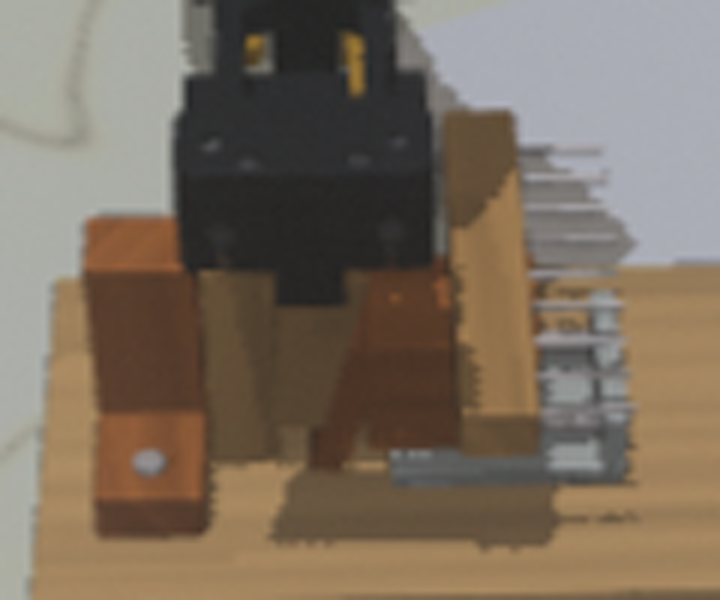

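The key is seated between spacer and cradle, with its toe at crop (290,428), clear of the floor. Cradle travel reads about 3.0 mm and the forces are steady, so I hand in.

```bash
python3 -c "
from plant import r
print(r.finish_job())"
```

```text
the job is handed in; nothing more can be done
None
```

I handed the job in at about 25 s: the 22 mm spacer stands released against the stop, and the gripper still holds the key pressed in with its toe clear of the floor; the cradle has moved about 3 mm, measured from noisy camera edges.

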